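# Stop the microscope platform rocking

## Robot

A 7-joint arm with a two-finger parallel gripper is mounted at the origin on the work surface. World frame = base frame: x ahead of the robot, y to its left, z up, the work surface at z = 0. Lengths are in mm, angles in rad, forces in N, time in s.
With the tool pointing down it reaches from about 425 to 800 mm from the base axis. Payload 8.3 kg.
Tool frame: the origin (TCP) lies at the very end of the fingers, on their centre line; the grasp point (between the pads) lies 19 mm behind it (r.pinch_z is the distance from the TCP to the grasp point, in mm); x points along the fingers, y is the direction in which the jaws open and shut, and the axes are right-handed (so a half turn about x gives the same grasp; the last joint's range is limited). The gripper opens to 85 mm and grips with 20 to 120 N. Pads are 22 mm wide; open, the fingers measure 114 mm over their backs; the gripper's body (76 mm by 85 mm) begins 54 mm behind the grasp point. The pads swing forward as they close: fully open they stand 13 mm farther back than shut.
Start: joints at [-1.206, 0.383, 0.016, 1.37, -0.006, 1.388, -0.046], TCP at [259.242, 568.68, 231.279] pointing down, gripper open.
Joint ranges: [-2.95, 2.95], [-0.25, 2.06], [-1.52, 1.56], [0.18, 2.33], [-1.44, 4.58], [0.02, 2.06], [-3.01, 3.01]. Speed limits (rad/s): [2.39, 2.39, 3.01, 3.01, 3.14, 3.14, 3.14].

## Interface

Orientations are given as [roll, pitch, yaw] about the fixed x, y, z axes, in that order (R = Rz(yaw) Ry(pitch) Rx(roll)).
In Python, from bench import r, eyes gives the robot as it stands. The module is installed in compiled form; this text tells all that it offers.
- The arm moves only by the shell command python3 -m pendant 'ROWS' [FORCE]. ROWS is JSON, a list of rows, each an object of numbers: "dx", "dy", "dz": the shift along the tool's x, y, z normalised to -1 to 1, where 1 is 500 mm; "spin": the turn about the tool's x normalised to -1 to 1, where 1 is 2 pi rad; "jaw": the closure in counts, from 0 (fully open) to 255 (shut). A call has 1 to 12 rows; each row shifts and turns the pose as measured when the row begins, along the tool's axes as they then stand; what a row does not reach is not made up. A row lasts 1/10 s, in which the tool goes at most 50 mm and 8.59 degrees, less where a joint would pass 70% of its speed; a pose out of reach is approached as far as the arm can. A call with a number of a shift or a turn outside -1 to 1 is refused whole. A call with a gripper value outside its range is refused whole. The fingers move at their own pace and stop on an object; FORCE is the grip in N (left out, the last holds). Time passes only in rows, so rows that do not move let the fingers close. It gives the time, the measured TCP pose, the force and the opening at its end, in the units of the state.
- r.sense(): the state, without advancing time (a new reading comes with each control period).
- eyes.snapshot(name): name is "scene" or "top" or "wrist"; returns a dict with "image" (400x640x3 uint8, red, green, blue), "range_z" (400x640 float32, mm along the optical axis (not along the pixel's ray), 0 where there is no reading), "mtx" (3x3 intrinsics, pixels), "pose" (4x4, takes a point from camera to world coordinates); the wrist camera has in their place "hand_eye" (4x4, takes a point from camera to tool coordinates, whose origin is the TCP and whose axes are the tool frame's). Camera axes: x right, y down, z forward; pixel columns grow to the right and rows downward; lengths in mm; the calibration is good to about 2 mm. A picture is of the moment at which its call begins: read the wrist's pose just before it.
- r.close_job(): hands the job in, once; it reports no verdict.
The state is a dict: "t": time; "q": joint angles; "joint_vel": joint speeds; "tau": joint torques, N m; "ee_pos": TCP position; "tool_rot": TCP orientation; "contact_force": force on the tool from outside, world axes, zero at the start; "ft_torque": the same for the moment, N m; "opening": opening from 0.0 (shut) to 1.0 (fully open).
Only numpy, scipy, OpenCV 4.12 (cv2) and the standard library are available. Lean on these libraries where they do the work, as an engineer would, in place of code of your own. Each camera call takes 0.05 s, during which the arm holds its last target. There are 200 camera calls.

## Task

The microscope platform rocks because one of its two front feet does not reach its pad. Find out which one, and screw that foot down with its leaning knob until the platform stands firm and level, all four feet carrying a fair share of the weight. Leave the platform where it stands on the bench, and do not knock over the bottle or the beaker beside it.

Things in the scene. Friction and masses are not known exactly. Their poses are not given: they have to be found in the camera images.
- platform: Grey plate 230 (x) x 260 (y) x 20 mm, top 72 mm above the bench, with a 340 mm tall microscope on it; loose, 4 kg. Origin under its middle at bench level; z up, x from the front edge (knob side) to the back. Stands level on three feet; one front foot hangs free as the pad under it has sunk 3.5 to 9.5 mm (the weight lies behind the middle). The other feet are right. Pads: black squares 14 mm thick
- jack_l: Front-left screw jack on the platform's corner block at platform x -135, y 105 mm. Origin 76 mm above the bench, straight above the foot; z is the knob's axis, leaning 35 degrees from vertical to the platform's -x. Knob clockwise (looking down on its face) screws the foot straight down, 12 mm a turn, 7 rad at most from the start; it needs about 0.07 N m. The foot hangs below
- jack_r: Front-right screw jack at platform x -135, y -105 mm, the same as the left one in all else
- knob_l (a point): Centre of the left jack's round black knob: diameter 57 mm, 32 mm high along its axis (34 to 66 mm from the jack's origin, this point at 50 mm), on a 16 mm shaft; nothing stands round it for 60 mm
- knob_r (a point): Centre of the right jack's knob, the same
- corner_l (a point): Spot to press on from above, on the plate's flat top at its front-left corner, 50 mm behind the left foot. If the left foot hangs free, a press of about 3 to 5 N here rocks the plate about the line through the right front and left rear feet until that foot touches; else it gives only by the rubber
- corner_r (a point): The same at the front-right corner, 50 mm behind the right foot
- rear_l: Rear-left foot, fixed in length, at platform x 95, y 105 mm; origin at bench level, 75 mm in front of it. All four feet have rubber tips that squash 1 mm per 22 N, so a foot that just touches must go 1.5 to 2 mm farther down to carry its share
- rear_r: Rear-right foot, at platform x 95, y -105 mm, the same
- bottle: Amber bottle, diameter 68 mm, 155 mm tall, standing beside the platform to its right; origin at its underside, z up
- beaker: Clear beaker, diameter 72 mm, 95 mm tall, beside the platform to its left; origin at its underside, z up

How it is judged (in metres and radians):
At the end, for the whole second after the job is handed in: Each of the four feet presses on its pad with more than 2.5 N, the platform is level within 0.012 rad (0.7 degrees), at rest and within 25 mm of where it stood (contact force between each of jack_l, jack_r, rear_l, rear_r and anything else above 2.5 N and angle between platform's own z axis and vertical below 0.012 rad and distance of platform from where it was at the start of the episode below 0.025 m and linear speed of platform below 0.01 m/s); the robot touches nothing.
It fails at once if the bottle is knocked over (angle between bottle's own z axis and vertical above 0.6 rad).
It fails at once if the beaker is knocked over (angle between beaker's own z axis and vertical above 0.6 rad).
It fails at once if the platform is shoved more than 40 mm along the bench (distance of platform from where it was at the start of the episode above 0.04 m).
It also fails if it takes over 72 s, if anything falls off the work surface, if the arm or the gripper's body presses on something with over 40 N, if the wrist force passes 120 N, or if a joint passes its speed limit or range.

## Working session

There is one attempt and no reset: what is moved stays moved. The work goes in short steps, Python scripts to look and compute and a shell command to move; the robot and the scene stay as the last step left them, time stands still between calls to the robot, and variables do not carry over. Pictures are saved under pics/ and viewed, about 8 in all and at most 12, crops included, and the job is handed in when it is done.

```bash
mkdir -p pics; ls
cat > h.py <<'E'
import numpy as np, cv2
from bench import r, eyes
from scipy.spatial.transform import Rotation as R
def snap(n):
    s=r.sense(); d=eyes.snapshot(n)
    T=np.eye(4)
    if 'pose' in d: T=np.array(d['pose'])
    else:
        T[:3,:3]=R.from_euler('xyz',s['tool_rot']).as_matrix() if len(s['tool_rot'])==3 else s['tool_rot']
        T[:3,3]=s['ee_pos']; T=T@np.array(d['hand_eye'])
    d['T']=T; return d
def cloud(d):
    z=d['range_z'];K=d['mtx'];v,u=np.mgrid[:400,:640]
    p=np.stack([(u-K[0][2])/K[0][0]*z,(v-K[1][2])/K[1][1]*z,z],-1)
    return p@d['T'][:3,:3].T+d['T'][:3,3]
def save(d,n): cv2.imwrite('pics/'+n,d['image'][:,:,::-1])
E
python3 - <<'E'
from h import *
s=r.sense(); print(s)
a=snap('scene');b=snap('top');
for n,d in(('scene',a),('top',b)): print(n,np.round(d['T'],2).tolist(),np.array(d['mtx']).tolist()); np.savez(n+'.npz',c=cloud(d),im=d['image'])
cv2.imwrite('pics/a.png',np.vstack([a['image'],b['image']])[:,:,::-1][::1])
cv2.imwrite('pics/a1.png',a['image'][:,:,::-1]);cv2.imwrite('pics/a2.png',b['image'][:,:,::-1])
E
```

```text
pics
{'t': 0.0, 'q': array([-1.20587989,  0.38421055,  0.01638682,  1.37115804, -0.00632576,
        1.38816904, -0.04652745]), 'joint_vel': array([-4.51722198e-04, -1.39031559e-03, -8.18826830e-04, -3.84815309e-05,
       -1.12373715e-03, -2.73981878e-04,  9.46851242e-05]), 'tau': array([ 8.25978823e-04, -6.27585268e+01,  8.44884217e-01, -3.71834958e+01,
        1.66131137e-02,  1.41934905e-02, -3.73350963e-05]), 'ee_pos': array([259.06428385, 568.2384188 , 230.29438405]), 'tool_rot': array([-1.5645554 ,  1.56889998, -1.99235218]), 'contact_force': array([ 0.41292685, -0.3986351 , -0.00149361]), 'ft_torque': array([-0.04228455, -0.01395873, -0.06191972]), 'opening': 0.9990240998989968}
scene [[-0.5, 0.66, -0.56, 1223.5], [0.86, 0.38, -0.33, 395.14], [0.0, -0.65, -0.76, 905.4], [0.0, 0.0, 0.0, 1.0]] [[454.27533958644756, 0.0, 317.9290092657092], [0.0, 454.27533958644756, 192.05643828828084], [0.0, 0.0, 1.0]]
top [[-0.01, -1.0, 0.03, 593.67], [-1.0, 0.0, -0.03, 53.72], [0.03, -0.03, -1.0, 873.32], [0.0, 0.0, 0.0, 1.0]] [[388.84593943541876, 0.0, 321.61009110385737], [0.0, 388.84593943541876, 192.52236358953087], [0.0, 0.0, 1.0]]
```

View pics/a1.png

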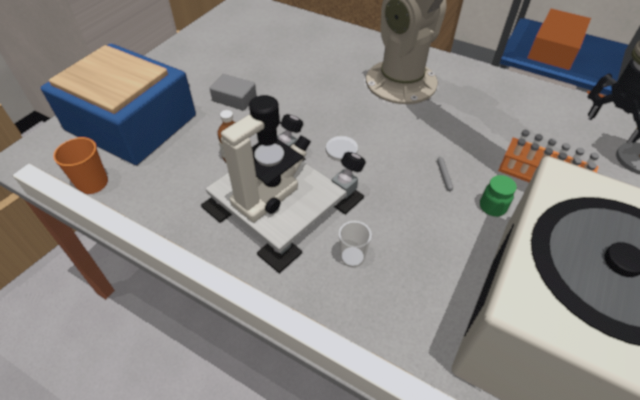

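View pics/a2.png

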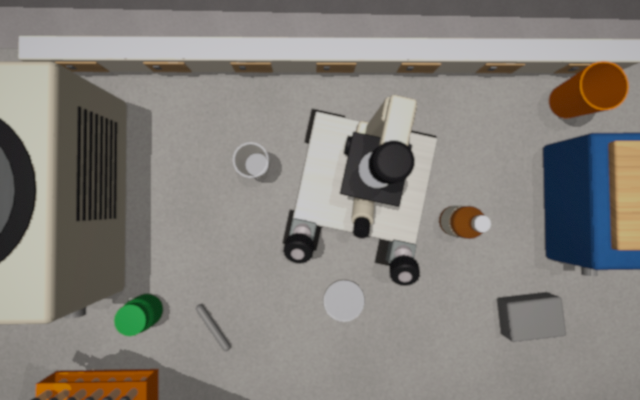

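The scene view shows the platform with its knobs at (292,122) and (352,160). In the top view the knobs are at (298,247) for the left and (404,270) for the right. The bottle is at (475,222), the beaker at (252,160), and dark pads show at all four corners.

The pendant can't tilt the tool. I'll therefore turn the knob with a vertical tool, jaws across the lean, in short ratchet strokes.

Run:
```python
from h import *
f=np.load('top.npz');c=f['c'];im=f['im'].astype(int)
T=snap('top');K=np.array(T['mtx']);M=T['T']
def ray(u,v,z):
    d=M[:3,:3]@np.linalg.solve(K,[u,v,1]);o=M[:3,3];return o+d*(z-o[2])/d[2]
# plate top: points with z 66..78 
m=(abs(c[...,2]-72)<5)&(im.sum(2)>330)
m[:, :270]=0;m[:,450:]=0;m[:100]=0;m[280:]=0
k=cv2.morphologyEx(m.astype(np.uint8),cv2.MORPH_OPEN,np.ones((3,3)))
v,u=np.nonzero(k);P=c[v,u]
rect=cv2.minAreaRect(P[:,:2].astype(np.float32));print('plate',rect,cv2.boxPoints(rect).round(0).tolist(),np.median(P[:,2]))
# dark round knobs
for n,(u0,v0) in dict(l=(298,247),r=(404,270)).items():
    w=np.zeros((400,640),bool);w[v0-25:v0+26,u0-25:u0+26]=1
    q=w&(c[...,2]>85)&(c[...,2]<160);p=c[q]
    print(n,len(p),p[:,2].min(),p[:,2].max())
    e=p[(im[q].sum(1)<200)];print(' mean',e.mean(0).round(1),'mid',(e.min(0)/2+e.max(0)/2).round(1))
    cap=p[im[q].sum(1)>330];print(' pale',len(cap),cap.mean(0).round(1) if len(cap) else '')
# dark low pads
d=(im.max(2)<50)&(c[...,2]<35)&(c[...,2]>-10);d[:100]=0;d[290:]=0;d[:,:260]=0;d[:,460:]=0
nn,lab,st,ce=cv2.connectedComponentsWithStats(d.astype(np.uint8))
for i in range(1,nn):
    if st[i,4]>25:
        p=c[lab==i];print('pad',st[i],p.mean(0).round(1),'z pct',np.percentile(p[:,2],[10,50,75,90]).round(1))
sc=np.load('scene.npz');c2=sc['c'];i2=sc['im'].astype(int)
d=(i2.max(2)<50)&(c2[...,2]<35)&(c2[...,2]>-10);d[:,:190]=0;d[:,380:]=0;d[:130]=0;d[280:]=0
nn,lab,st,ce=cv2.connectedComponentsWithStats(d.astype(np.uint8))
for i in range(1,nn):
    if st[i,4]>25:
        p=c2[lab==i];print('padS',st[i],p.mean(0).round(1),np.percentile(p[:,2],[10,50,75,90]).round(1))
im2=cv2.resize(T['image'][195:300,270:440],None,fx=4,fy=4,interpolation=cv2.INTER_CUBIC)
cv2.imwrite('pics/b.png',im2[:,:,::-1])
```

```text
plate ((649.3668212890625, -58.29248046875), (260.2941589355469, 230.1019287109375), 77.41178894042969) [[509.0, -160.0], [733.0, -210.0], [790.0, 44.0], [565.0, 94.0]] 72.47685331964556
l 905 85.05184083619815 146.75173296566538
 mean [516.4  77.7 132.4] mid [511.7  77.8 129.2]
 pale 230 [526.7  75.9 108.5]
r 909 85.03409309572658 144.9823627010877
 mean [ 472.4 -121.6  131.4] mid [ 467.4 -124.   125.7]
 pale 223 [ 481.2 -127.7  107.8]
pad [306 111   9  31  57] [769.3  56.5  16. ] z pct [14.4 16.1 16.9 17.5]
pad [284 211   9  32  73] [548.2 104.8  15.8] z pct [14.6 15.8 16.6 17.5]
pad [313 227   7  23  81] [523.7  43.6  15.6] z pct [13.7 15.7 16.5 17.1]
pad [377 241  13  24 202] [ 488.7 -104.     7.8] z pct [5.9 7.8 8.7 9.6]
padS [335 191  28  22 289] [552.6  95.9  12.4] [ 9.7 12.2 13.3 15.5]
padS [202 198  29  24 320] [ 743.8 -178.9   12.9] [ 9.8 12.3 13.7 16.7]
padS [258 244  43  28 606] [778.4  32.5  13.2] [10.3 12.6 13.9 17.2]
```

View pics/b.png

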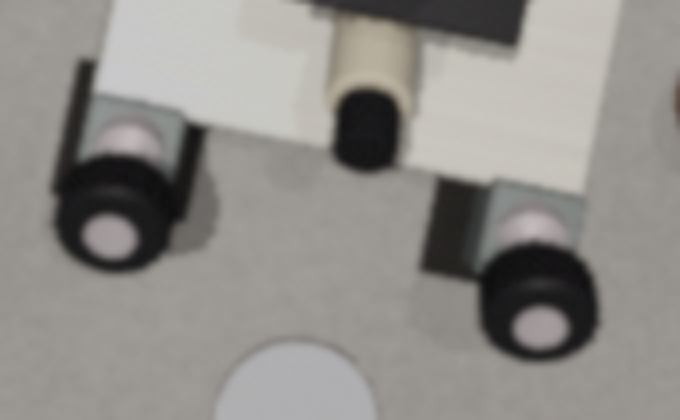

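Depth puts the right front pad's top about 8 mm lower than the left's (7.8 against 15.8 mm). So the right foot hangs free, and it needs about 8 + 1.75 mm, roughly 290° clockwise. The crop agrees: the right pad at (450,225) sits lower and the block does not reach it. Next I'll plan the approach.

```bash
cat > go.py <<'E'
from h import *
import sys
def plan(x,y,z,jaw):
    s=r.sense();Rm=R.from_euler('xyz',s['tool_rot']).as_matrix()
    d=np.array([x,y,z])-s['ee_pos']
    t=Rm[:,1];a=np.arctan2(t[1],t[0]);dj=(jaw-a+np.pi/2)%np.pi-np.pi/2
    # spin about tool x (pointing down) -> yaw -spin
    print('axes',Rm.round(3).tolist(),'\nshift/500',(Rm.T@d/500).round(4),'jawdir',round(np.degrees(a),1),'spin units',round(-dj/2/np.pi,4), 'deg',round(np.degrees(-dj),1),'t',s['t'],'pos',s['ee_pos'].round(1))
if __name__=='__main__': plan(*map(float,sys.argv[1:5]))
E
python3 - <<'E'
from h import *
print(r.pinch_z)
f=np.load('top.npz');c=f['c']
m=(c[...,2]>150)&(c[...,2]<420)&(abs(c[...,0]-600)<170)&(c[...,1]<150)&(c[...,1]>-220)
p=c[m];print(p.min(0),p.max(0));i=p[:,0]<560;print(p[i].mean(0),p[i].min(0),p[i].max(0))
E
python3 go.py 440 120 231 1.351; python3 go.py 467 -125 180 1.351
```

```text
18.700000000000003
[ 533.03109138 -124.3037152   150.10190168] [755.7002371    3.32370126 343.4800266 ]
[548.06204706 -35.72166437 169.26273674] [533.03109138 -54.67802953 154.07347898] [559.74314923 -19.89104457 179.71426879]
axes [[-0.001, 0.415, 0.91], [-0.001, 0.91, -0.415], [-1.0, -0.002, 0.0]] 
shift/500 [ 0.     -0.6658  0.7012] jawdir 65.5 spin units -0.0331 deg -11.9 t 0.15 pos [259.1 568.4 230.5]
axes [[-0.001, 0.415, 0.91], [-0.001, 0.91, -0.415], [-1.0, -0.002, 0.0]] 
shift/500 [ 0.1027 -1.0891  0.9536] jawdir 65.5 spin units -0.0331 deg -11.9 t 0.15 pos [259.1 568.4 230.5]
```

```bash
python3 -m pendant '[{"dy":-0.066,"dz":0.07,"jaw":0},{"dy":-0.066,"dz":0.07},{"dy":-0.066,"dz":0.07},{"dy":-0.066,"dz":0.07},{"dy":-0.066,"dz":0.07},{"dy":-0.066,"dz":0.07},{"dy":-0.066,"dz":0.07},{"dy":-0.066,"dz":0.07},{"dy":-0.066,"dz":0.07},{"dy":-0.066,"dz":0.07},{"spin":-0.0165},{"spin":-0.0165}]' 40; python3 go.py 467 -125 180 1.351
```

```text
axes [[-0.001, 0.415, 0.91], [-0.001, 0.91, -0.415], [-1.0, -0.002, 0.0]] 
shift/500 [ 0.1027 -1.0891  0.9536] jawdir 65.5 spin units -0.0331 deg -11.9 t 0.15 pos [259.1 568.4 230.5]$[0]: bad value
```

```bash
python3 -m pendant '[{"dx":0,"dy":-0.066,"dz":0.07,"spin":0,"jaw":0},{"dx":0,"dy":-0.066,"dz":0.07,"spin":0,"jaw":0}]' 40; python3 go.py 440 120 231 1.351
```

```text
t: 0.35
ee_pos: [290.9, 482.3, 227.5]
tool_rot: [-2.173, 1.565, -2.589]
contact_force: [1.6, -0.2, 0.6]
opening: 1.003
axes [[-0.005, 0.405, 0.914], [-0.003, 0.914, -0.405], [-1.0, -0.004, -0.003]] 
shift/500 [-0.0063 -0.5419  0.566 ] jawdir 66.1 spin units -0.0313 deg -11.3 t 0.35 pos [290.9 482.3 227.5]
```

```bash
python3 -m pendant '[{"dx":-0.003,"dy":-0.068,"dz":0.071,"spin":0,"jaw":0},{"dx":-0.003,"dy":-0.068,"dz":0.071,"spin":0,"jaw":0},{"dx":0,"dy":-0.068,"dz":0.071,"spin":0,"jaw":0},{"dx":0,"dy":-0.068,"dz":0.071,"spin":0,"jaw":0},{"dx":0,"dy":-0.068,"dz":0.071,"spin":0,"jaw":0},{"dx":0,"dy":-0.068,"dz":0.071,"spin":0,"jaw":0},{"dx":0,"dy":-0.068,"dz":0.071,"spin":0,"jaw":0},{"dx":0,"dy":-0.068,"dz":0.071,"spin":0,"jaw":0},{"dx":0,"dy":-0.02,"dz":0.02,"spin":-0.016,"jaw":0},{"dx":0,"dy":0,"dz":0,"spin":-0.016,"jaw":0}]' 40; python3 go.py 467 -125 180 1.351
```

```text
t: 1.35
ee_pos: [447.0, 87.7, 229.6]
tool_rot: [-2.294, 1.564, -2.515]
contact_force: [-0.7, 0.7, -0.7]
opening: 1.0
axes [[-0.005, 0.219, 0.976], [-0.004, 0.976, -0.219], [-1.0, -0.005, -0.004]] 
shift/500 [ 0.1006 -0.4059  0.1327] jawdir 77.3 spin units -0.0002 deg -0.1 t 1.35 pos [447.   87.7 229.6]
```

```bash
python3 -m pendant '[{"dx":0,"dy":-0.09,"dz":0.01,"spin":0,"jaw":0},{"dx":0,"dy":-0.09,"dz":0.03,"spin":0,"jaw":0},{"dx":0,"dy":-0.09,"dz":0.03,"spin":0,"jaw":0},{"dx":0.05,"dy":-0.08,"dz":0.03,"spin":0,"jaw":0},{"dx":0.05,"dy":-0.04,"dz":0.03,"spin":0,"jaw":0},{"dx":0,"dy":0,"dz":0,"spin":0,"jaw":0}]' 40
python3 - <<'E'
from h import *
d=snap('wrist');save(d,'w1.png');np.savez('w1.npz',c=cloud(d),im=d['image'])
t=snap('top');cv2.imwrite('pics/t1.png',t['image'][:,:,::-1])
c=cloud(d);im=d['image'].astype(int)
m=(im.max(2)<70)&(c[...,2]>90)&(c[...,2]<155)&(np.hypot(c[...,0]-467,c[...,1]+125)<60);p=c[m]
print(len(p),p.mean(0),p.min(0),p.max(0))
E
python3 go.py 467 -125 180 1.351
```

```text
t: 1.95
ee_pos: [468.4, -124.6, 179.6]
tool_rot: [-1.734, 1.566, -1.949]
contact_force: [0.0, 0.6, 1.1]
opening: 0.998
4741 [ 461.78653918 -123.05555541  128.66235915] [ 436.69935367 -152.12716589  106.59523662] [496.46868194 -94.72506591 142.79210098]
axes [[0.001, 0.211, 0.978], [-0.003, 0.978, -0.211], [-1.0, -0.003, 0.001]] 
shift/500 [ 0.0036 -0.0071 -0.0032] jawdir 77.8 spin units 0.0012 deg 0.4 t 2.05 pos [ 469.3 -121.9  181.8]
```

View pics/w1.png

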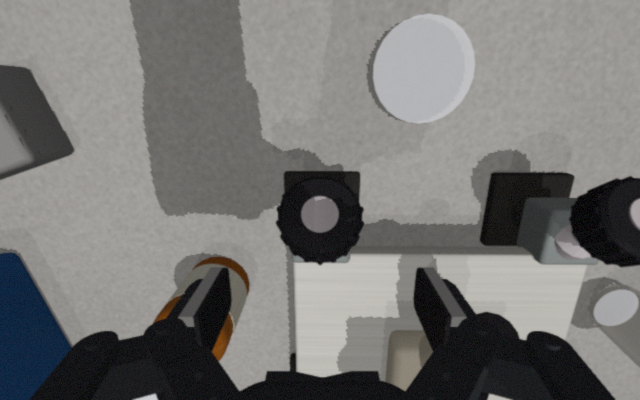

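The wrist view shows the knurled right knob centred at (320,218) between the fingers, at columns 215 and 430. The bottle, at (215,310), is clear of the path. I'll turn back 26° and lower onto the knob.

```bash
python3 -m pendant '[{"dx":0.004,"dy":-0.004,"dz":-0.003,"spin":-0.0235,"jaw":0},{"dx":0.03,"dy":0,"dz":0,"spin":-0.0235,"jaw":0},{"dx":0.045,"dy":0,"dz":0,"spin":-0.0235,"jaw":0},{"dx":0.045,"dy":0,"dz":0,"spin":0,"jaw":0},{"dx":0.045,"dy":0,"dz":0,"spin":0,"jaw":0},{"dx":0,"dy":0,"dz":0,"spin":0,"jaw":0}]' 30; python3 go.py 467 -125 95 0.91
```

```text
t: 2.65
ee_pos: [471.9, -113.5, 100.7]
tool_rot: [-0.067, 1.561, 0.191]
contact_force: [0.1, 0.8, 1.2]
opening: 0.998
axes [[0.01, -0.256, 0.967], [0.002, 0.967, 0.256], [-1.0, -0.001, 0.01]] 
shift/500 [ 0.0113 -0.0197 -0.0155] jawdir 104.8 spin units 0.1463 deg 52.7 t 2.65 pos [ 471.9 -113.5  100.7]
```

```bash
python3 -m pendant '[{"dx":0.005,"dy":-0.02,"dz":-0.015,"spin":0,"jaw":0},{"dx":0.005,"dy":0,"dz":0,"spin":0,"jaw":0},{"dx":0,"dy":0,"dz":0,"spin":0,"jaw":0}]' 30; python3 go.py 467 -125 95 1.804
```

```text
t: 2.95
ee_pos: [469.0, -124.1, 98.8]
tool_rot: [-0.069, 1.557, 0.193]
contact_force: [0.2, -0.5, 0.3]
opening: 1.001
axes [[0.014, -0.259, 0.966], [0.003, 0.966, 0.259], [-1.0, -0.001, 0.014]] 
shift/500 [ 0.0075 -0.0006 -0.0044] jawdir 105.0 spin units 0.0046 deg 1.6 t 2.95 pos [ 469.  -124.1   98.8]
```

```bash
python3 -m pendant '[{"dx":0.003,"dy":0,"dz":-0.003,"spin":0,"jaw":200},{"dx":0,"dy":0,"dz":0,"spin":0,"jaw":200},{"dx":0,"dy":0,"dz":0,"spin":0,"jaw":200},{"dx":0,"dy":0,"dz":0,"spin":0,"jaw":200}]' 25; python3 -m pendant '[{"dx":0,"dy":0,"dz":0,"spin":0.024,"jaw":200},{"dx":0,"dy":0,"dz":0,"spin":0.024,"jaw":200},{"dx":0,"dy":0,"dz":0,"spin":0.024,"jaw":200}]' 25;  python3 go.py 467 -125 97 1.351
python3 - <<'E'
from h import *
s=r.sense();print(s['contact_force'],s['ft_torque'])
d=snap('wrist');save(d,'w2.png')
E
```

```text
t: 3.35
ee_pos: [468.4, -125.9, 99.4]
tool_rot: [-0.152, 1.553, 0.108]
contact_force: [-0.7, 0.6, 0.4]
opening: 0.681
t: 3.65
ee_pos: [469.1, -126.0, 99.8]
tool_rot: [0.285, 1.552, 0.089]
contact_force: [-1.2, -4.6, -0.9]
opening: 0.644
axes [[0.019, 0.194, 0.981], [0.002, 0.981, -0.194], [-1.0, 0.005, 0.018]] 
shift/500 [ 0.0056  0.001  -0.0047] jawdir 78.8 spin units 0.0039 deg 1.4 t 3.65 pos [ 469.1 -126.    99.8]
[-1.23052023 -4.5594267  -0.93755204] [-0.4296199   0.11251837  0.39969516]
```

View pics/w2.png

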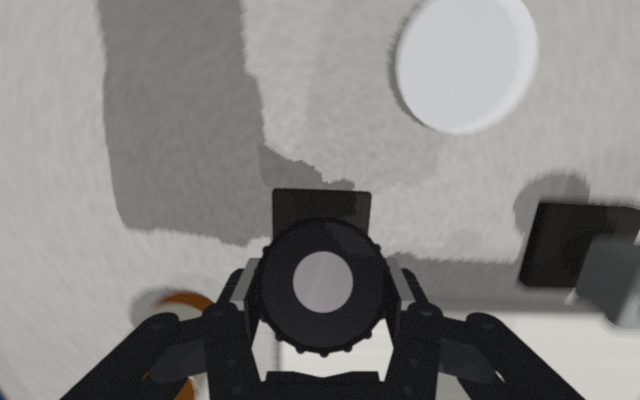

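The knob, at (322,285), sits squarely between the pads and turns under low force. I'll finish the stroke, open, turn back and repeat.

```bash
python3 -m pendant '[{"dx":0,"dy":0,"dz":0,"spin":0.024,"jaw":200},{"dx":0,"dy":0,"dz":0,"spin":0.024,"jaw":200},{"dx":0,"dy":0,"dz":0,"spin":0.024,"jaw":200}]' 25
python3 - <<'E'
from h import *
s=r.sense();print(s['contact_force'],s['ft_torque'])
d=snap('wrist');save(d,'w3.png');
E
python3 go.py 467 -125 97 1.804
python3 -m pendant '[{"dx":0,"dy":0,"dz":0,"spin":0,"jaw":0},{"dx":0,"dy":0,"dz":0,"spin":0,"jaw":0},{"dx":0,"dy":0,"dz":0,"spin":-0.0238,"jaw":0},{"dx":0,"dy":0,"dz":0,"spin":-0.0238,"jaw":0},{"dx":0,"dy":0,"dz":0,"spin":-0.0238,"jaw":0},{"dx":0,"dy":0,"dz":0,"spin":-0.0238,"jaw":0},{"dx":0,"dy":0,"dz":0,"spin":-0.0238,"jaw":0},{"dx":0,"dy":0,"dz":0,"spin":-0.0238,"jaw":0},{"dx":0,"dy":0,"dz":0,"spin":0,"jaw":0}]' 25; python3 go.py 467 -125 97 1.804
python3 - <<'E'
from h import *
a=snap('wrist');save(a,'w4.png')
b=cv2.imread('pics/w2.png');c=cv2.imread('pics/w3.png')
f=lambda i:cv2.resize(i[180:380,210:430],None,fx=1.2,fy=1.2)
cv2.imwrite('pics/c1.png',np.hstack([f(b),f(c),f(cv2.imread('pics/w4.png'))]))
t=snap('top');C=cloud(t)
def plate(lo=8):
    pass
im=t['image'].astype(int);m=(abs(C[...,2]-72)<9)&(im.sum(2)>450);m[:,:290]=0;m[:,440:]=0;m[:110]=0;m[245:]=0
p=C[m];A=np.c_[p[:,:2]-[649,-58],np.ones(len(p))];print('plane',np.linalg.lstsq(A,p[:,2],rcond=None)[0],len(p))
C0=np.load('top.npz');p=C0['c'][m];print('plane0',np.linalg.lstsq(np.c_[p[:,:2]-[649,-58],np.ones(len(p))],p[:,2],rcond=None)[0])
E
```

```text
t: 4.0
ee_pos: [471.3, -123.4, 100.4]
tool_rot: [0.818, 1.548, 0.181]
contact_force: [-2.5, -7.0, -7.0]
opening: 0.648
[-2.50399732 -6.96805645 -7.01711189] [ 0.29838743 -0.61244266  1.44074895]
axes [[0.022, 0.603, 0.798], [0.005, 0.798, -0.603], [-1.0, 0.017, 0.014]] 
shift/500 [ 0.0059 -0.0081 -0.0036] jawdir 52.9 spin units -0.1401 deg -50.4 t 4.05 pos [ 470.8 -122.9  100. ]
t: 4.95
ee_pos: [472.5, -124.4, 101.2]
tool_rot: [-0.17, 1.546, 0.101]
contact_force: [-0.4, 1.0, -0.2]
opening: 1.0
axes [[0.025, -0.267, 0.963], [0.003, 0.964, 0.267], [-1.0, -0.004, 0.024]] 
shift/500 [ 0.0081  0.0018 -0.0112] jawdir 105.5 spin units 0.0059 deg 2.1 t 4.95 pos [ 472.5 -124.4  101.2]
plane [6.23109569e-03 4.20544537e-03 7.24618826e+01] 7977
plane0 [-4.11648941e-02  4.90388360e-02  7.73974669e+01]
```

View pics/c1.png

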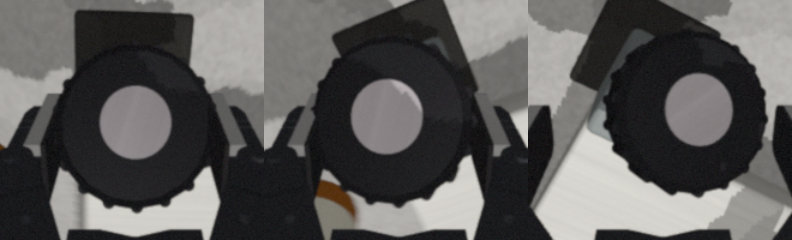

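```bash
cat > kn.py <<'E'
from h import *
import sys
a=np.array([-.5598,.1249,.819]);J=np.array([494.7,-131.4,76.])
e1=np.cross([.218,.976,0],a);e1/=np.linalg.norm(e1);e2=np.cross(a,e1)
def unwrap(d,n=720):
    Tc=np.linalg.inv(d['T']);K=np.array(d['mtx']);g=cv2.cvtColor(d['image'],cv2.COLOR_RGB2GRAY)
    def proj(P):
        q=P@Tc[:3,:3].T+Tc[:3,3];q=q@K.T;return (q[...,:2]/q[...,2:]).astype(np.float32)
    # centre from pale cap: pixel mask near predicted centre
    c0=J+66*a
    yy,xx=np.mgrid[-45:45.25:.25,-45:45.25:.25]
    uv=proj(c0+xx[...,None]*e1+yy[...,None]*e2)
    top=cv2.remap(g,uv[...,0],uv[...,1],cv2.INTER_LINEAR)
    m=(top>110).astype(np.uint8);_,lab,st,ce=cv2.connectedComponentsWithStats(m)
    ok=[i for i in range(1,len(st)) if 1200<st[i,4]<6000];i=min(ok,key=lambda i:np.hypot(*(ce[i]-180)))
    return top,ce[i],st[i]
if __name__=='__main__':
    d=snap('wrist');top,c,st=unwrap(d);n=sys.argv[1]
    cv2.imwrite(f'pics/k{n}.png',top);pol=cv2.warpPolar(top,(180,720),tuple(c),180,cv2.WARP_POLAR_LINEAR)
    cv2.imwrite(f'pics/p{n}.png',cv2.rotate(pol,cv2.ROTATE_90_COUNTERCLOCKWISE));print('cap',c,st)
E
python3 kn.py 1
python3 -m pendant '[{"dx":0.008,"dy":0,"dz":-0.01,"spin":0,"jaw":0},{"dx":0.002,"dy":0.002,"dz":-0.003,"spin":0,"jaw":200},{"dx":0,"dy":0,"dz":0,"spin":0,"jaw":200},{"dx":0,"dy":0,"dz":0,"spin":0,"jaw":200},{"dx":0,"dy":0,"dz":0,"spin":0,"jaw":200}]' 25
python3 kn.py 2
python3 -m pendant '[{"dx":0,"dy":0,"dz":0,"spin":0.024,"jaw":200},{"dx":0,"dy":0,"dz":0,"spin":0.024,"jaw":200},{"dx":0,"dy":0,"dz":0,"spin":0.024,"jaw":200}]' 25; python3 kn.py 3
python3 -m pendant '[{"dx":0,"dy":0,"dz":0,"spin":0.024,"jaw":200},{"dx":0,"dy":0,"dz":0,"spin":0.024,"jaw":200},{"dx":0,"dy":0,"dz":0,"spin":0.024,"jaw":200}]' 25; python3 kn.py 4
python3 go.py 467 -125 97 1.804
python3 -c "
import cv2,numpy as np
cv2.imwrite('pics/d.png',np.vstack([np.hstack([cv2.imread(f'pics/k{i}.png')[60:300,60:300] for i in (1,2,3)]),np.vstack([cv2.imread(f'pics/p{i}.png')[30:100] for i in (1,2,3,4)])]))"
```

```text
t: 5.6
ee_pos: [463.0, -122.5, 95.1]
tool_rot: [0.059, 1.55, 0.317]
contact_force: [0.0, -1.4, 4.3]
opening: 0.685
t: 5.95
ee_pos: [465.8, -122.2, 96.9]
tool_rot: [0.436, 1.544, 0.238]
contact_force: [-1.5, -1.0, 5.7]
opening: 0.645
t: 6.3
ee_pos: [468.9, -120.2, 98.9]
tool_rot: [0.902, 1.537, 0.262]
contact_force: [-2.0, 2.0, 2.3]
opening: 0.648
axes [[0.031, 0.605, 0.796], [0.01, 0.796, -0.605], [-0.999, 0.027, 0.019]] 
shift/500 [ 0.0028 -0.0105  0.0043] jawdir 52.8 spin units -0.1405 deg -50.6 t 6.35 pos [ 468.4 -119.5   98.5]Traceback (most recent call last):
  File "kn.py", line 18, in <module>
    d=snap('wrist');top,c,st=unwrap(d);n=sys.argv[1]
                             ~~~~~~^^^
  File "kn.py", line 15, in unwrap
    ok=[i for i in range(1,len(st)) if 1200<st[i,4]<6000];i=min(ok,key=lambda i:np.hypot(*(ce[i]-180)))
                                                            ~~~^^^^^^^^^^^^^^^^^^^^^^^^^^^^^^^^^^^^^^^^
ValueError: min() iterable argument is empty
Traceback (most recent call last):
  File "kn.py", line 18, in <module>
    d=snap('wrist');top,c,st=unwrap(d);n
[... 752 characters left out ...]
Error: min() iterable argument is empty
Traceback (most recent call last):
  File "kn.py", line 18, in <module>
    d=snap('wrist');top,c,st=unwrap(d);n=sys.argv[1]
                             ~~~~~~^^^
  File "kn.py", line 15, in unwrap
    ok=[i for i in range(1,len(st)) if 1200<st[i,4]<6000];i=min(ok,key=lambda i:np.hypot(*(ce[i]-180)))
                                                            ~~~^^^^^^^^^^^^^^^^^^^^^^^^^^^^^^^^^^^^^^^^
ValueError: min() iterable argument is empty
[ WARN:0@0.010] global loadsave.cpp:275 findDecoder imread_('pics/k1.png'): can't open/read file: check file path/integrity
Traceback (most recent call last):
TypeError: 'NoneType' object is not subscriptable
```

```bash
sed -i 's/<6000/<25000/; s/d=snap(.wrist.);top/d=snap("wrist");save(d,"raw"+sys.argv[1]+".png");top/' kn.py
python3 kn.py 4
python3 -m pendant '[{"dx":0,"dy":0,"dz":0,"spin":0,"jaw":0},{"dx":0,"dy":0,"dz":0,"spin":0,"jaw":0},{"dx":0,"dy":0,"dz":0,"spin":-0.0238,"jaw":0},{"dx":0,"dy":0,"dz":0,"spin":-0.0238,"jaw":0},{"dx":0,"dy":0,"dz":0,"spin":-0.0238,"jaw":0},{"dx":0,"dy":0,"dz":0,"spin":-0.0238,"jaw":0},{"dx":0,"dy":0,"dz":0,"spin":-0.0238,"jaw":0},{"dx":0,"dy":0,"dz":0,"spin":-0.0238,"jaw":0},{"dx":0,"dy":0,"dz":0,"spin":0,"jaw":0}]' 25; python3 kn.py 5; python3 go.py 467 -125 97 1.804
```

```text
cap [156.60885276 216.23344948] [ 108  166   99  101 7749]
t: 7.3
ee_pos: [465.8, -121.7, 96.6]
tool_rot: [-0.029, 1.543, 0.248]
contact_force: [-0.5, 0.4, 0.5]
opening: 0.996
cap [146.74016382 225.6434806 ] [  98  177   98   98 7447]
axes [[0.027, -0.268, 0.963], [0.007, 0.963, 0.268], [-1.0, -0.001, 0.028]] 
shift/500 [-0.0007 -0.0069  0.0007] jawdir 105.5 spin units 0.006 deg 2.2 t 7.35 pos [ 465.8 -121.7   96.7]
```

```bash
cat > pl.py <<'E'
from h import *
def pose(c,im):
    im=im.astype(int)
    m=(abs(c[...,2]-72)<6)&(im.sum(2)>330);m[:,:260]=0;m[:,450:]=0;m[:100]=0;m[280:]=0
    k=cv2.morphologyEx(m.astype(np.uint8),cv2.MORPH_OPEN,np.ones((3,3)))
    n,lab,st,_=cv2.connectedComponentsWithStats(k);k=lab==1+np.argmax(st[1:,4])
    p=c[k];rect=cv2.minAreaRect(p[:,:2].astype(np.float32))
    q=p.copy()
    for _ in range(4):
        A=np.c_[q[:,:2]-[649,-58],np.ones(len(q))];s=np.linalg.lstsq(A,q[:,2],rcond=None)[0]
        e=abs(q[:,2]-A@s);q=q[e<2.5*np.std(e)+.3]
    al=-.2196;X=np.array([np.cos(al),np.sin(al)]);Y=np.array([-X[1],X[0]])
    return np.round([*rect[0],*rect[1],rect[2]],2),'slopes px,py(mrad)',np.round([1e3*s[:2]@X,1e3*s[:2]@Y,s[2]],2),len(q)
if __name__=='__main__':
    f=np.load('top.npz');print('start',*pose(f['c'],f['im']))
    d=snap('top');print('now',*pose(cloud(d),d['image']));save(d,'tnow.png')
    a=f['im'].astype(int);b=d['image'].astype(int)
    M=np.float32([[1,0,0],[0,1,0]])
    g=lambda i:cv2.cvtColor(np.uint8(i),cv2.COLOR_RGB2GRAY).astype(np.float32)[100:245,295:430]
    print('px shift plate region',cv2.phaseCorrelate(g(a)[:, :80],g(b)[:, :80]),cv2.phaseCorrelate(g(a)[:90],g(b)[:90]))
E
python3 pl.py
```

```text
start [664.12   8.08 124.59 230.81  77.77] slopes px,py(mrad) [ 5.04  5.95 72.45] 3330
now [662.54  12.31 123.35 230.13  75.74] slopes px,py(mrad) [ 5.86  5.59 72.47] 3387
px shift plate region ((-0.3970056661052652, 0.774780445595681), 0.5131907914479573) ((-0.17248174565054342, 1.2212036220283053), 0.43375008759675204)
```

View pics/raw5.png

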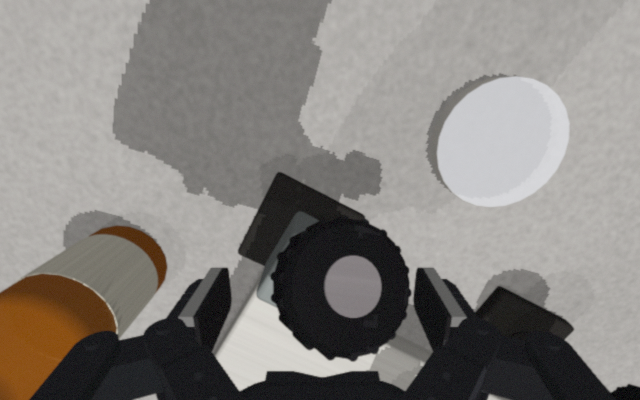

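The tool is slightly off-centre: the knob body is near (342,288) and the jaw middle near 322. The platform has also yawed about 2°. I'll recentre, use the lightest grip, and measure how far the knob really turns from the knurl.

```bash
python3 kn.py 6
python3 -m pendant '[{"dx":0,"dy":0.006,"dz":0.002,"spin":0.02,"jaw":0},{"dx":0,"dy":0,"dz":0,"spin":0,"jaw":150},{"dx":0,"dy":0,"dz":0,"spin":0,"jaw":150},{"dx":0,"dy":0,"dz":0,"spin":0,"jaw":150},{"dx":0,"dy":0,"dz":0,"spin":0,"jaw":150}]' 20; python3 kn.py 7;python3 pl.py|grep now
python3 -m pendant '[{"dx":0,"dy":0,"dz":0,"spin":0.024,"jaw":150},{"dx":0,"dy":0,"dz":0,"spin":0.024,"jaw":150}]' 20; python3 kn.py 8
python3 -m pendant '[{"dx":0,"dy":0,"dz":0,"spin":0.024,"jaw":150},{"dx":0,"dy":0,"dz":0,"spin":0.024,"jaw":150}]' 20; python3 kn.py 9
python3 pl.py|grep now; python3 go.py 467 -120 97 1.316
python3 -c "
import cv2,numpy as np
cv2.imwrite('pics/d.png',np.vstack([np.hstack([cv2.imread(f'pics/k{i}.png')[60:330,20:290] for i in (7,8)]+[np.zeros((270,180,3),np.uint8)]),np.vstack([cv2.imread(f'pics/p{i}.png')[30:90] for i in (6,7,8,9)])]))"
```

```text
cap [146.91355864 225.90574929] [  98  178   98   97 7427]
t: 7.95
ee_pos: [464.6, -116.5, 96.4]
tool_rot: [0.258, 1.545, 0.398]
contact_force: [-0.5, 0.1, 2.3]
opening: 0.682
cap [136.96687082 212.29788419] [  90  165   95   96 7184]
now [661.07  11.01 124.92 229.77  76.19] slopes px,py(mrad) [17.19 18.51 72.5 ] 3358
t: 8.25
ee_pos: [466.8, -117.2, 97.5]
tool_rot: [0.469, 1.541, 0.304]
contact_force: [3.5, -1.5, 2.2]
opening: 0.657
cap [146.11186441 217.1659661 ] [  98  169   97   97 7375]
t: 8.5
ee_pos: [469.4, -118.4, 98.7]
tool_rot: [0.663, 1.536, 0.204]
contact_force: [6.8, -4.9, -4.3]
opening: 0.65
cap [153.14927706 219.82011202] [ 105  171   98   99 7677]
now [662.41  12.26 123.37 229.53  75.45] slopes px,py(mrad) [ 0.88 -2.01 72.99] 3366
axes [[0.033, 0.443, 0.896], [0.007, 0.896, -0.443], [-0.999, 0.021, 0.027]] 
shift/500 [ 0.0028 -0.0053 -0.0025] jawdir 63.7 spin units -0.0324 deg -11.7 t 8.6 pos [ 469.2 -118.2   98.5]
```

View pics/d.png

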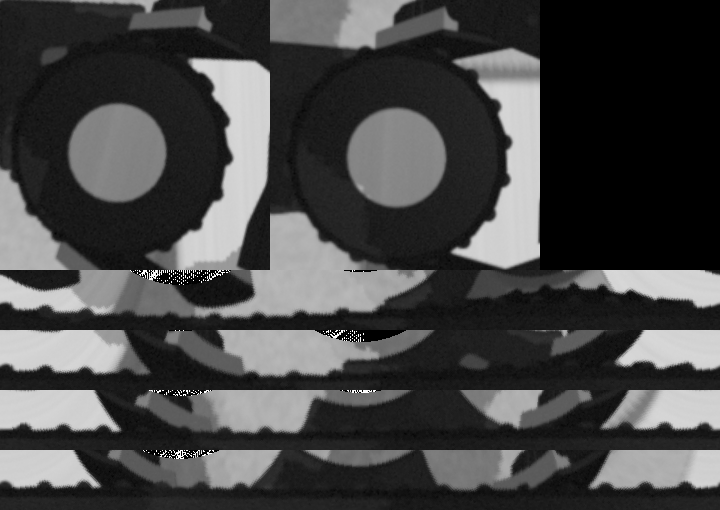

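The polar strips show the knurl teeth about 36 px (18°) apart, so the phase can be read.

```bash
cat > ph.py <<'E'
import cv2,numpy as np,sys
def phase(n,dx=None):
    g=cv2.imread(f'pics/p{n}.png',0).astype(float)  # rows: radius 180..0 top->bottom
    g=g[::-1]                                       # row = radius px (0.25mm)
    rad=np.full(720,np.nan)
    for x in range(720):
        col=g[95:150,x];i=np.nonzero(col>75)[0]
        if len(i) and col[:8].max()<75: rad[x]=95+i[0]
    xs=np.r_[np.arange(610,720)-720,np.arange(0,80)];y=rad[xs];ok=~np.isnan(y)&(y<135)
    x=xs[ok];y=y[ok];best=None
    A=np.c_[np.ones(len(x)),x,x**2,x**3,np.cos(2*np.pi*x/36),np.sin(2*np.pi*x/36)]
    for _ in range(3):
        s=np.linalg.lstsq(A,y,rcond=None)[0];e=abs(y-A@s);k=e<3*np.median(e)+.5;A,y=A[k],y[k]
    return np.degrees(np.arctan2(s[5],s[4]))/20,np.hypot(s[4],s[5]),len(y)   # deg of knob in 18 deg period
if __name__=='__main__':
    for n in sys.argv[1:]: print(n,np.round(phase(n),2))
E
python3 ph.py 4 5 6 7 8 9
```

```text
4 [  7.35   1.58 190.  ]
5 [  1.72   0.77 171.  ]
6 [  1.76   0.9  185.  ]
7 [  0.     1.83 177.  ]
8 [ -8.51   2.19 190.  ]
9 [  0.69   1.96 186.  ]
```

The knob turns, but only about 17° for a 35° spin, and the platform gets twisted. An out-of-reach pose is approached "as far as the arm can", and each row restarts from the measured pose. So working at the edge of reach may tilt the tool outward, which is the knob's lean direction. It's cheap to test away from the bench, so I'll back off and raise the tool.

```bash
python3 -m pendant '[{"dx":0,"dy":0,"dz":0,"spin":0,"jaw":0},{"dx":0,"dy":0,"dz":0,"spin":0,"jaw":0},{"dx":-0.06,"dy":0,"dz":0,"spin":-0.015,"jaw":0},{"dx":-0.1,"dy":0,"dz":0,"spin":-0.015,"jaw":0},{"dx":-0.1,"dy":0,"dz":0,"spin":0,"jaw":0},{"dx":-0.1,"dy":0,"dz":0,"spin":0,"jaw":0},{"dx":-0.1,"dy":0,"dz":0,"spin":0,"jaw":0}]' 20
cat > st.py <<'E'
from h import *
s=r.sense();Rm=R.from_euler('xyz',s['tool_rot']).as_matrix();x=Rm[:,0]
az=np.arctan2(s['ee_pos'][1],s['ee_pos'][0])
print(round(s['t'],2),'q',s['q'].round(3),'pos',s['ee_pos'].round(1),'toolx',x.round(3),'tilt',round(np.degrees(np.arccos(-x[2])),1),'tilt az',round(np.degrees(np.arctan2(x[1],x[0])),1),'jaw',Rm[:,1].round(3))
E
python3 st.py; python3 pl.py | grep now
```

```text
t: 9.3
ee_pos: [456.3, -119.5, 325.8]
tool_rot: [0.586, 1.555, 0.338]
contact_force: [1.1, -0.1, 0.0]
opening: 0.994
9.3 q [-0.472 -0.017  0.665  1.632  0.002  1.509  1.516] pos [ 456.3 -119.5  325.8] toolx [ 0.015  0.005 -1.   ] tilt 0.9 tilt az 19.4 jaw [0.245 0.969 0.009]
now [662.38  12.04 123.51 230.73  75.59] slopes px,py(mrad) [ 5.31  4.38 72.58] 3366
```

```bash
python3 -m pendant '[{"dx":-0.1,"dy":0,"dz":0,"spin":0,"jaw":0},{"dx":-0.1,"dy":0,"dz":0,"spin":0,"jaw":0},{"dx":-0.1,"dy":0,"dz":0,"spin":0,"jaw":0},{"dx":-0.06,"dy":0,"dz":0,"spin":0,"jaw":0}]' 20; python3 st.py; python3 -m pendant '[{"dx":-0.06,"dy":0,"dz":0,"spin":0,"jaw":0},{"dx":-0.06,"dy":0,"dz":0,"spin":0,"jaw":0},{"dx":-0.06,"dy":0,"dz":0,"spin":0,"jaw":0}]' 20; python3 st.py
```

```text
t: 9.75
ee_pos: [450.6, -121.2, 506.1]
tool_rot: [0.595, 1.549, 0.354]
contact_force: [0.7, 0.2, 0.8]
opening: 1.003
9.75 q [-0.451  0.044  0.701  1.188 -0.043  1.902  1.566] pos [ 450.6 -121.2  506.1] toolx [ 0.02   0.007 -1.   ] tilt 1.2 tilt az 20.3 jaw [0.238 0.971 0.012]
t: 10.05
ee_pos: [448.8, -123.9, 580.6]
tool_rot: [0.192, 1.52, -0.047]
contact_force: [1.2, -0.7, -0.4]
opening: 0.998
10.05 q [-0.251  0.105  0.551  0.948 -0.076  2.053  1.59 ] pos [ 448.8 -123.9  580.6] toolx [ 0.051 -0.002 -0.999] tilt 2.9 tilt az -2.7 jaw [0.237 0.971 0.01 ]
```

Joint 6 saturates safely at 2.053 and the tilt begins, as hoped. I'll continue in small steps.

```bash
python3 -m pendant '[{"dx":-0.06,"dy":0,"dz":0,"spin":0,"jaw":0},{"dx":-0.06,"dy":0,"dz":0,"spin":0,"jaw":0},{"dx":-0.06,"dy":0,"dz":0,"spin":0,"jaw":0}]' 20; python3 st.py; python3 -m pendant '[{"dx":-0.06,"dy":0,"dz":0,"spin":0,"jaw":0},{"dx":-0.06,"dy":0,"dz":0,"spin":0,"jaw":0},{"dx":-0.06,"dy":0,"dz":0,"spin":0,"jaw":0}]' 20; python3 st.py
```

```text
t: 10.35
ee_pos: [438.2, -123.5, 612.6]
tool_rot: [0.074, 1.45, -0.165]
contact_force: [0.2, 0.1, -0.1]
opening: 1.0
10.35 q [-0.382  0.061  0.666  0.918 -0.058  2.055  1.582] pos [ 438.2 -123.5  612.6] toolx [ 0.119 -0.02  -0.993] tilt 6.9 tilt az -9.5 jaw [0.236 0.972 0.009]
t: 10.65
ee_pos: [424.2, -122.2, 643.0]
tool_rot: [0.056, 1.379, -0.182]
contact_force: [-0.1, 0.3, 0.3]
opening: 1.003
10.65 q [-0.465  0.003  0.693  0.893 -0.012  2.055  1.554] pos [ 424.2 -122.2  643. ] toolx [ 0.187 -0.034 -0.982] tilt 11.0 tilt az -10.4 jaw [0.235 0.972 0.011]
```

```bash
python3 -m pendant '[{"dx":-0.08,"dy":0,"dz":0.02,"spin":0,"jaw":0},{"dx":-0.08,"dy":0,"dz":0.02,"spin":0,"jaw":0},{"dx":-0.08,"dy":0,"dz":0.02,"spin":0,"jaw":0},{"dx":-0.08,"dy":0,"dz":0.02,"spin":0,"jaw":0},{"dx":-0.08,"dy":0,"dz":0.02,"spin":0,"jaw":0}]' 20; python3 st.py; python3 -m pendant '[{"dx":-0.06,"dy":0,"dz":0.02,"spin":0,"jaw":0},{"dx":-0.06,"dy":0,"dz":0.02,"spin":0,"jaw":0},{"dx":-0.06,"dy":0,"dz":0.02,"spin":0,"jaw":0},{"dx":-0.06,"dy":0,"dz":0.02,"spin":0,"jaw":0}]' 20; python3 st.py
```

```text
t: 11.15
ee_pos: [422.4, -124.7, 714.1]
tool_rot: [0.041, 1.215, -0.19]
contact_force: [0.4, -0.1, 0.6]
opening: 1.002
11.15 q [-1.630e-01 -1.000e-03  3.910e-01  7.320e-01 -1.400e-02  2.055e+00
  1.558e+00] pos [ 422.4 -124.7  714.1] toolx [ 0.342 -0.066 -0.937] tilt 20.4 tilt az -10.9 jaw [0.227 0.974 0.014]
t: 11.55
ee_pos: [412.7, -125.3, 758.4]
tool_rot: [0.032, 1.112, -0.196]
contact_force: [0.2, 0.4, -0.6]
opening: 1.003
11.55 q [ 0.075 -0.006  0.159  0.634 -0.018  2.055  1.564] pos [ 412.7 -125.3  758.4] toolx [ 0.434 -0.086 -0.897] tilt 26.3 tilt az -11.2 jaw [0.223 0.975 0.014]
```

```bash
python3 -m pendant '[{"dx":-0.07,"dy":-0.01,"dz":0.02,"spin":0,"jaw":0},{"dx":-0.07,"dy":-0.01,"dz":0.02,"spin":0,"jaw":0},{"dx":-0.07,"dy":-0.01,"dz":0.02,"spin":0,"jaw":0},{"dx":-0.07,"dy":-0.01,"dz":0.02,"spin":0,"jaw":0},{"dx":-0.07,"dy":-0.01,"dz":0.02,"spin":0,"jaw":0}]' 20; python3 st.py
python3 - <<'E'
from h import *
import kn
t=snap('top');c=cloud(t);im=t['image'].astype(int);save(t,'t2.png')
import pl;print(*pl.pose(c,t['image']))
w=np.zeros((400,640),bool);w[240:300,375:435]=1
m=w&(c[...,2]>118)&(c[...,2]<142)&(im.sum(2)>300);p=c[m];print('cap now',len(p),p.mean(0))
f=np.load('top.npz');c=f['c'];im=f['im'].astype(int)
m=w&(c[...,2]>118)&(c[...,2]<142)&(im.sum(2)>300);p=c[m];print('cap start',len(p),p.mean(0))
E
```

```text
t: 12.05
ee_pos: [368.7, -141.0, 816.7]
tool_rot: [0.01, 0.972, -0.214]
contact_force: [0.2, -0.2, -0.4]
opening: 0.999
12.05 q [ 0.568 -0.044 -0.175  0.535 -0.121  2.055  1.649] pos [ 368.7 -141.   816.7] toolx [ 0.551 -0.12  -0.826] tilt 34.3 tilt az -12.3 jaw [0.22  0.975 0.005]
[662.11  12.02 123.63 230.12  75.53] slopes px,py(mrad) [ 6.3   3.8  72.68] 3349
cap now 112 [ 449.63922115 -113.93518663  129.91035844]
cap start 108 [ 457.00609169 -124.52926188  130.0715492 ]
```

The tool now leans 34° almost exactly along the knob's axis, and the camera puts the cap at (450, −114, 130). Before descending I'll fit simple arm lengths to the logged poses, to see what tilt is reachable at the knob.

```bash
cat > ik.py <<'E'
import numpy as np
from scipy.optimize import least_squares
from scipy.spatial.transform import Rotation as R
D=[([-1.20588,.38421,.01639,1.37116,-.00633,1.38817,-.04653],[259.06,568.24,230.29]),
([-.472,-.017,.665,1.632,.002,1.509,1.516],[456.3,-119.5,325.8]),([-.451,.044,.701,1.188,-.043,1.902,1.566],[450.6,-121.2,506.1]),
([-.251,.105,.551,.948,-.076,2.053,1.59],[448.8,-123.9,580.6]),([-.465,.003,.693,.893,-.012,2.055,1.554],[424.2,-122.2,643.0]),
([-.163,-.001,.391,.732,-.014,2.055,1.558],[422.4,-124.7,714.1]),([.075,-.006,.159,.634,-.018,2.055,1.564],[412.7,-125.3,758.4]),([.568,-.044,-.175,.535,-.121,2.055,1.649],[368.7,-141,816.7])]
def fk(q,p,sg):
    zs,d1,d2,L,o,g=p
    A=R.from_euler('Z',sg[0]*q[0]+o);B=A*R.from_euler('Y',q[1])*R.from_euler('Z',sg[1]*q[2]);C=B*R.from_euler('Y',q[3])*R.from_euler('Z',sg[2]*q[4]);E=C*R.from_euler('Y',q[5])
    return np.array([0,0,zs])+B.apply([g,0,d1])+C.apply([0,0,d2])+E.apply([0,0,L]),E.apply([0,0,1])
best=None
for sg in [(a,b,c) for a in(1,-1) for b in(1,-1) for c in(1,-1)]:
  for o in(0,1.57,3.14,-1.57):
    f=least_squares(lambda p:np.concatenate([fk(q,p,sg)[0]-x for q,x in D]),[280,420,420,300,o,0])
    if best is None or f.cost<best[0]: best=(f.cost,f.x,sg)
_,p,sg=best
if __name__=='__main__':
    print(best);lo=np.array([-2.9,-.24,-1.5,.19,-1.4,.03,0]);hi=np.array([2.9,2.05,1.5,2.32,4.5,2.05,1])
    K=np.array([458.5,-116.2,116.8])
    for tilt in(35,31,28,25,22):
      for back in(-14,20,60):
        th=np.radians(tilt);v=np.array([np.sin(th)*.967,-np.sin(th)*.255,-np.cos(th)]);x=K-v*back
        b=min((least_squares(lambda q:np.r_[(fk(q,p,sg)[0]-x)/10,(fk(q,p,sg)[1]-v)*30,.001*q],np.r_[s,0],bounds=(lo,hi)) for s in([-.47,0,.66,1.6,0,1.5],[.3,0.3,-.3,2,0,1],[-.3,.2,-.5,2.2,1,.8],[-1,.3,.9,2.2,-1,.8])),key=lambda f:f.cost)
        P,V=fk(b.x,p,sg);print(tilt,back,'perr',np.linalg.norm(P-x).round(1),'ang',np.degrees(np.arccos(min(1,V@v))).round(1),b.x.round(2))
E
python3 ik.py
```

```text
(np.float64(82.80248057993077), array([ 2.58908256e+02,  4.23816062e+02,  4.63131766e+02,  3.33927300e+02,
       -6.08850690e-02,  1.18837641e+01]), (-1, -1, -1))
35 -14 perr 24.4 ang 5.1 [-0.05 -0.11  0.22  2.32  0.09  0.41  0.  ]
35 20 perr 26.6 ang 5.7 [ 0.23 -0.21 -0.05  2.32 -0.    0.52  0.  ]
35 60 perr 39.7 ang 6.0 [ 0.18 -0.24  0.    2.32  0.02  0.56  0.  ]
31 -14 perr 14.4 ang 3.0 [ 0.17 -0.11  0.01  2.32  0.02  0.44  0.  ]
31 20 perr 15.6 ang 3.3 [ 0.26 -0.21 -0.07  2.32 -0.02  0.55  0.  ]
31 60 perr 31.3 ang 3.7 [ 0.18 -0.24 -0.    2.31  0.02  0.59  0.  ]
28 -14 perr 6.9 ang 1.4 [ 0.03 -0.11  0.15  2.32  0.06  0.47  0.  ]
28 20 perr 7.3 ang 1.5 [ 0.2  -0.21 -0.01  2.32  0.01  0.57  0.  ]
28 60 perr 22.2 ang 2.9 [ 0.18 -0.24 -0.    2.28  0.01  0.66  0.  ]
25 -14 perr 0.0 ang 0.0 [ 0.09 -0.11  0.09  2.32  0.03  0.5   0.  ]
25 20 perr 0.0 ang 0.0 [ 0.1  -0.2   0.08  2.31  0.04  0.59  0.  ]
25 60 perr 13.1 ang 1.8 [ 0.18 -0.24  0.    2.26  0.01  0.72  0.  ]
22 -14 perr 0.0 ang 0.0 [ 0.09 -0.09  0.09  2.27  0.02  0.57  0.  ]
22 20 perr 0.0 ang 0.0 [ 0.09 -0.17  0.08  2.27  0.03  0.66  0.  ]
22 60 perr 4.1 ang 0.6 [ 0.18 -0.24  0.    2.24  0.01  0.77  0.  ]
```

```bash
python3 -m pendant '[{"dx":0.083,"dy":0.006,"dz":-0.042,"spin":0,"jaw":0},{"dx":0.083,"dy":0.006,"dz":-0.042,"spin":0,"jaw":0},{"dx":0.083,"dy":0.006,"dz":-0.042,"spin":0,"jaw":0},{"dx":0.083,"dy":0.006,"dz":-0.042,"spin":0,"jaw":0},{"dx":0.083,"dy":0.006,"dz":-0.042,"spin":0,"jaw":0},{"dx":0.083,"dy":0.006,"dz":-0.042,"spin":0,"jaw":0},{"dx":0.083,"dy":0.006,"dz":-0.042,"spin":0,"jaw":0},{"dx":0.083,"dy":0.006,"dz":-0.042,"spin":0,"jaw":0},{"dx":0.083,"dy":0.006,"dz":-0.042,"spin":0,"jaw":0},{"dx":0.06,"dy":0.006,"dz":-0.03,"spin":0,"jaw":0}]' 20; python3 st.py;  python3 go.py 460 -116 200 1.313
```

```text
t: 13.1
ee_pos: [492.8, -157.3, 412.1]
tool_rot: [0.048, 1.062, -0.165]
contact_force: [-0.4, -0.1, 0.1]
opening: 1.0
13.1 q [ 0.531 -0.252 -0.184  1.749 -0.144  1.142  1.726] pos [ 492.8 -157.3  412.1] toolx [ 0.48  -0.08  -0.874] tilt 29.1 tilt az -9.5 jaw [0.206 0.978 0.023]
axes [[0.48, 0.206, 0.853], [-0.08, 0.978, -0.191], [-0.874, 0.023, 0.486]] 
shift/500 [ 0.3325  0.0574 -0.278 ] jawdir 78.1 spin units 0.0081 deg 2.9 t 13.1 pos [ 492.8 -157.3  412.1]
```

```bash
python3 -m pendant '[{"dx":0.06,"dy":0.012,"dz":-0.03,"spin":0,"jaw":0},{"dx":0.07,"dy":0.012,"dz":-0.05,"spin":0,"jaw":0},{"dx":0.07,"dy":0.012,"dz":-0.05,"spin":0,"jaw":0},{"dx":0.07,"dy":0.012,"dz":-0.05,"spin":0,"jaw":0},{"dx":0.06,"dy":0.012,"dz":-0.04,"spin":0,"jaw":0}]' 20; python3 st.py;  python3 go.py 467 -117 150 1.313
```

```text
t: 13.6
ee_pos: [481.7, -118.8, 202.3]
tool_rot: [0.055, 1.072, -0.153]
contact_force: [0.3, 0.2, -0.3]
opening: 0.997
13.6 q [ 0.477 -0.218 -0.247  2.183 -0.138  0.676  1.671] pos [ 481.7 -118.8  202.3] toolx [ 0.473 -0.073 -0.878] tilt 28.6 tilt az -8.8 jaw [0.2   0.979 0.026]
axes [[0.473, 0.2, 0.858], [-0.073, 0.979, -0.188], [-0.878, 0.026, 0.478]] 
shift/500 [ 0.0777 -0.005  -0.0759] jawdir 78.5 spin units 0.009 deg 3.2 t 13.6 pos [ 481.7 -118.8  202.3]
```

```bash
python3 -m pendant '[{"dx":0.026,"dy":-0.002,"dz":-0.025,"spin":0,"jaw":0},{"dx":0.026,"dy":-0.002,"dz":-0.025,"spin":0,"jaw":0},{"dx":0.026,"dy":-0.002,"dz":-0.025,"spin":0,"jaw":0},{"dx":0,"dy":0,"dz":0,"spin":0,"jaw":0}]' 20; python3 st.py;  python3 go.py 465 -117 104.5 1.313
python3 - <<'E'
from h import *
d=snap('wrist');save(d,'w6.png');c=cloud(d);g=d['image'].astype(int)
m=(g.min(2)>100)&(np.abs(c[...,2]-130)<14)&(np.hypot(c[...,0]-450,c[...,1]+114)<30)
p=c[m];print(len(p),p.mean(0),p.std(0))
E
```

```text
t: 14.0
ee_pos: [458.3, -113.6, 137.7]
tool_rot: [0.061, 1.089, -0.141]
contact_force: [0.8, 1.1, -0.7]
opening: 1.0
14.0 q [ 0.474 -0.183 -0.251  2.307 -0.157  0.536  1.7  ] pos [ 458.3 -113.6  137.7] toolx [ 0.459 -0.065 -0.886] tilt 27.6 tilt az -8.1 jaw [0.193 0.981 0.028]
axes [[0.459, 0.193, 0.867], [-0.065, 0.981, -0.184], [-0.886, 0.028, 0.462]] 
shift/500 [ 0.0655 -0.0059 -0.0178] jawdir 78.8 spin units 0.01 deg 3.6 t 14.0 pos [ 458.3 -113.6  137.7]
1844 [ 451.28589546 -111.32686827  129.16543514] [5.91814126 6.43428831 3.81692245]
```

View pics/w6.png

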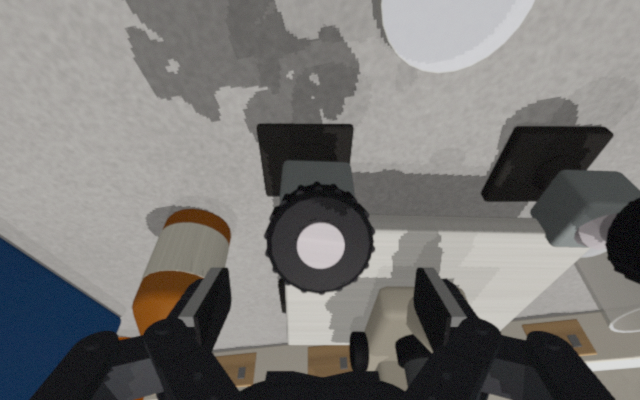

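The wrist view now looks straight down the knob's axis, with the round face centred at (320,245) between the fingers. I'll back-spin 60° while advancing over the knob.

```bash
python3 -m pendant '[{"dx":0,"dy":0,"dz":0,"spin":-0.0235,"jaw":0},{"dx":0,"dy":0,"dz":0,"spin":-0.0235,"jaw":0},{"dx":0,"dy":0,"dz":0,"spin":-0.0235,"jaw":0},{"dx":0,"dy":0,"dz":0,"spin":-0.0235,"jaw":0},{"dx":0,"dy":0,"dz":0,"spin":-0.0235,"jaw":0},{"dx":0,"dy":0,"dz":0,"spin":-0.0235,"jaw":0},{"dx":0,"dy":0,"dz":0,"spin":-0.0235,"jaw":0},{"dx":0,"dy":0,"dz":0,"spin":0,"jaw":0}]' 20; python3 st.py;  python3 go.py 466.6 -114.6 103.6 1.313
```

```text
t: 14.85
ee_pos: [465.2, -114.7, 149.8]
tool_rot: [-0.992, 1.075, -0.138]
contact_force: [-1.2, 0.0, -1.0]
opening: 0.996
14.85 q [ 0.294 -0.195 -0.088  2.295 -0.093  0.548  2.697] pos [ 465.2 -114.7  149.8] toolx [ 0.471 -0.065 -0.88 ] tilt 28.4 tilt az -7.9 jaw [-0.655  0.643 -0.398]
axes [[0.471, -0.655, 0.591], [-0.065, 0.643, 0.763], [-0.88, -0.398, 0.26]] 
shift/500 [ 0.0825  0.0351 -0.0221] jawdir 135.5 spin units 0.1675 deg 60.3 t 14.85 pos [ 465.2 -114.7  149.8]
```

```bash
python3 -m pendant '[{"dx":0.012,"dy":0.034,"dz":-0.022,"spin":0,"jaw":0},{"dx":0.035,"dy":0,"dz":0,"spin":0,"jaw":0},{"dx":0.03,"dy":0,"dz":0,"spin":0,"jaw":0},{"dx":0,"dy":0,"dz":0,"spin":0,"jaw":0}]' 20; python3 st.py;  python3 go.py 466.6 -114.6 103.6 1.313
```

```text
t: 15.25
ee_pos: [477.9, -116.0, 120.6]
tool_rot: [-0.972, 1.067, -0.134]
contact_force: [-0.2, 0.6, -0.4]
opening: 1.002
15.25 q [ 0.471 -0.116 -0.259  2.307 -0.149  0.448  2.733] pos [ 477.9 -116.   120.6] toolx [ 0.479 -0.065 -0.876] tilt 28.9 tilt az -7.7 jaw [-0.641  0.655 -0.399]
axes [[0.479, -0.641, 0.6], [-0.065, 0.655, 0.753], [-0.876, -0.399, 0.272]] 
shift/500 [ 0.0188  0.0299 -0.0208] jawdir 134.4 spin units 0.1643 deg 59.2 t 15.25 pos [ 477.9 -116.   120.6]
```

```bash
python3 -m pendant '[{"dx":0.01,"dy":0.03,"dz":-0.02,"spin":0,"jaw":0},{"dx":0.01,"dy":0.02,"dz":-0.015,"spin":0,"jaw":0},{"dx":0.01,"dy":0.01,"dz":-0.01,"spin":0,"jaw":0},{"dx":0,"dy":0,"dz":0,"spin":0,"jaw":0}]' 20; python3 st.py;  python3 go.py 466.6 -114.6 103.6 1.313
```

```text
t: 15.65
ee_pos: [469.0, -114.8, 111.0]
tool_rot: [-0.968, 1.062, -0.131]
contact_force: [0.0, -0.4, -0.1]
opening: 1.0
15.65 q [ 0.982 -0.131 -0.724  2.324 -0.341  0.429  2.923] pos [ 469.  -114.8  111. ] toolx [ 0.483 -0.064 -0.873] tilt 29.1 tilt az -7.5 jaw [-0.639  0.656 -0.401]
axes [[0.483, -0.639, 0.598], [-0.064, 0.656, 0.752], [-0.873, -0.401, 0.276]] 
shift/500 [ 0.0107  0.0092 -0.0066] jawdir 134.3 spin units 0.164 deg 59.0 t 15.65 pos [ 469.  -114.8  111. ]
```

```bash
python3 -m pendant '[{"dx":0.008,"dy":0.012,"dz":-0.008,"spin":0,"jaw":0},{"dx":0.006,"dy":0.006,"dz":-0.006,"spin":0,"jaw":0},{"dx":0,"dy":0,"dz":0,"spin":0,"jaw":0}]' 20; python3 st.py;  python3 go.py 466.6 -114.6 103.6 1.313; python3 pl.py | grep now
python3 - <<'E'
from h import *
d=snap('wrist');save(d,'w7.png');c=cloud(d);g=d['image'].astype(int)
m=(g.min(2)>100)&(np.abs(c[...,2]-130)<14)&(np.hypot(c[...,0]-450,c[...,1]+114)<25)
p=c[m];k=p.mean(0)-16*np.array([-.555,.1465,.819]);print(len(p),p.mean(0),'K',k)
s=r.sense();Rm=R.from_euler('xyz',s['tool_rot']).as_matrix();print('knob in tool',Rm.T@(k-s['ee_pos']))
E
```

```text
t: 15.95
ee_pos: [469.1, -113.8, 106.4]
tool_rot: [-0.968, 1.062, -0.13]
contact_force: [-0.2, 0.4, -0.1]
opening: 0.997
15.95 q [ 1.212 -0.141 -0.935  2.324 -0.428  0.426  3.01 ] pos [ 469.1 -113.8  106.4] toolx [ 0.483 -0.063 -0.873] tilt 29.2 tilt az -7.5 jaw [-0.64   0.655 -0.401]
axes [[0.483, -0.64, 0.598], [-0.063, 0.655, 0.753], [-0.873, -0.401, 0.276]] 
shift/500 [ 0.0025  0.0044 -0.0058] jawdir 134.3 spin units 0.1641 deg 59.1 t 15.95 pos [ 469.1 -113.8  106.4]
now [662.03  12.21 123.62 230.2   75.66] slopes px,py(mrad) [ 5.11  4.18 72.55] 3392
2331 [ 450.67415106 -111.48821381  128.94204167] K [ 459.55415106 -113.83221381  115.83804167]
knob in tool [-12.78912843   2.59114213  -3.38629499]
```

```bash
sed -i 's/^a=.*/a=np.array([-.5546,.1465,.819]);J=np.array([487.3,-121.2,75.])/; s/\[.218,.976,0\]/[.255,.967,0]/' kn.py
python3 -m pendant '[{"dx":0,"dy":0.003,"dz":-0.004,"spin":0,"jaw":150},{"dx":0,"dy":0,"dz":0,"spin":0,"jaw":150},{"dx":0,"dy":0,"dz":0,"spin":0,"jaw":150},{"dx":0,"dy":0,"dz":0,"spin":0,"jaw":150}]' 20; python3 st.py; python3 kn.py 10
python3 -m pendant '[{"dx":0,"dy":0,"dz":0,"spin":0.02,"jaw":150},{"dx":0,"dy":0,"dz":0,"spin":0.02,"jaw":150}]' 20; python3 st.py; python3 kn.py 11
python3 -m pendant '[{"dx":0,"dy":0,"dz":0,"spin":0.02,"jaw":150},{"dx":0,"dy":0,"dz":0,"spin":0.02,"jaw":150}]' 20; python3 st.py; python3 kn.py 12; python3 ph.py 10 11 12; python3 pl.py|grep now
```

```text
t: 16.45
ee_pos: [468.0, -113.6, 106.4]
tool_rot: [-0.968, 1.063, -0.128]
contact_force: [-0.6, -2.2, 0.2]
opening: 0.66
16.45 q [ 1.197 -0.142 -0.92   2.326 -0.429  0.428  3.013] pos [ 468.  -113.6  106.4] toolx [ 0.482 -0.062 -0.874] tilt 29.1 tilt az -7.4 jaw [-0.641  0.654 -0.401]
cap [182.75930654 176.83577476] [ 135  128   97   98 7441]
t: 16.7
ee_pos: [468.6, -114.2, 107.0]
tool_rot: [-0.713, 1.061, -0.13]
contact_force: [-0.6, -1.9, -1.6]
opening: 0.66
16.7 q [ 1.253 -0.15  -0.967  2.324 -0.458  0.431  2.785] pos [ 468.6 -114.2  107. ] toolx [ 0.484 -0.063 -0.873] tilt 29.2 tilt az -7.4 jaw [-0.468  0.824 -0.319]
cap [183.49516492 177.66750563] [ 135  129   98   98 7549]
t: 16.95
ee_pos: [468.8, -114.9, 107.4]
tool_rot: [-0.452, 1.06, -0.131]
contact_force: [0.1, -3.0, -0.1]
opening: 0.656
16.95 q [ 1.312 -0.16  -1.017  2.322 -0.493  0.437  2.557] pos [ 468.8 -114.9  107.4] toolx [ 0.485 -0.064 -0.872] tilt 29.3 tilt az -7.5 jaw [-0.26   0.942 -0.214]
cap [183.26246065 178.33565058] [ 134  129   99   99 7624]
10 [-5.17  2.8  68.  ]
11 [ 1.34  0.14 54.  ]
12 [ 3.04  1.28 33.  ]
now [662.59  12.21 123.05 230.66  75.96] slopes px,py(mrad) [ 4.62  2.57 72.64] 3347
```

The grip is now clean: forces stay under 3 N and the platform isn't moving. I'll continue the stroke.

```bash
python3 -m pendant '[{"dx":0,"dy":0,"dz":0,"spin":0.023,"jaw":150},{"dx":0,"dy":0,"dz":0,"spin":0.023,"jaw":150},{"dx":0,"dy":0,"dz":0,"spin":0.023,"jaw":150},{"dx":0,"dy":0,"dz":0,"spin":0.023,"jaw":150}]' 20; python3 st.py; python3 kn.py 13; python3 -m pendant '[{"dx":0,"dy":0,"dz":0,"spin":0.023,"jaw":150},{"dx":0,"dy":0,"dz":0,"spin":0.023,"jaw":150},{"dx":0,"dy":0,"dz":0,"spin":0.023,"jaw":150},{"dx":0,"dy":0,"dz":0,"spin":0.023,"jaw":150}]' 20; python3 st.py; python3 kn.py 14;python3 pl.py|grep now
python3 -c "
import cv2,numpy as np
cv2.imwrite('pics/d2.png',np.vstack([np.hstack([cv2.imread(f'pics/raw{i}.png')[100:370,160:480] for i in (10,14)]),np.vstack([cv2.resize(cv2.imread(f'pics/p{i}.png')[30:90],(640,60)) for i in (10,11,12,13,14)])]))"
```

```text
t: 17.45
ee_pos: [469.0, -117.0, 108.0]
tool_rot: [0.115, 1.058, -0.137]
contact_force: [-2.6, -4.4, -0.3]
opening: 0.655
17.45 q [ 1.446 -0.192 -1.123  2.319 -0.585  0.456  2.076] pos [ 469. -117.  108.] toolx [ 0.486 -0.067 -0.872] tilt 29.4 tilt az -7.8 jaw [0.235 0.97  0.056]
cap [185.46045347 179.40034274] [ 137  131   98   99 7586]
t: 17.9
ee_pos: [468.6, -118.8, 108.2]
tool_rot: [0.69, 1.058, -0.142]
contact_force: [-0.7, -3.6, -2.5]
opening: 0.65
17.9 q [ 1.546 -0.23  -1.194  2.318 -0.677  0.479  1.584] pos [ 468.6 -118.8  108.2] toolx [ 0.486 -0.069 -0.871] tilt 29.4 tilt az -8.1 jaw [0.658 0.685 0.313]
cap [188.69483315 180.47618407] [ 140  132   98   98 7432]
now [662.89  12.07 123.1  229.65  75.63] slopes px,py(mrad) [ 0.18 -1.57 72.9 ] 3361
```

View pics/d2.png

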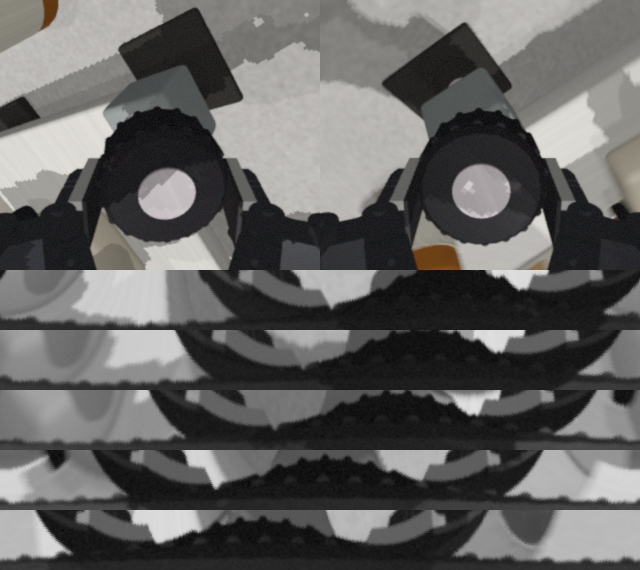

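```bash
python3 -m pendant '[{"dx":0.001,"dy":0,"dz":0,"spin":0.023,"jaw":150},{"dx":0.001,"dy":0,"dz":0,"spin":0.023,"jaw":150},{"dx":0.001,"dy":0,"dz":0,"spin":0.023,"jaw":150},{"dx":0,"dy":0,"dz":0,"spin":0.023,"jaw":150}]' 20; python3 st.py; python3 pl.py|grep now; python3 -m pendant '[{"dx":0,"dy":0,"dz":0,"spin":0,"jaw":0},{"dx":0,"dy":0,"dz":0,"spin":0,"jaw":0},{"dx":0,"dy":0,"dz":0,"spin":0,"jaw":0}]' 20; python3 pl.py|grep now
python3 -m pendant '[{"dx":0,"dy":0,"dz":0,"spin":-0.023,"jaw":0},{"dx":0,"dy":0,"dz":0,"spin":-0.023,"jaw":0},{"dx":0,"dy":0,"dz":0,"spin":-0.023,"jaw":0},{"dx":0,"dy":0,"dz":0,"spin":-0.023,"jaw":0}]' 20;python3 st.py
python3 - <<'E'
from h import *
d=snap('wrist');save(d,'w8.png');c=cloud(d);g=d['image'].astype(int)
m=(g.min(2)>100)&(np.abs(c[...,2]-130)<14)&(np.hypot(c[...,0]-451,c[...,1]+114)<25)
p=c[m];k=p.mean(0)-16*np.array([-.555,.1465,.819]);print(len(p),p.mean(0),'K',k)
s=r.sense();Rm=R.from_euler('xyz',s['tool_rot']).as_matrix();print('knob in tool',Rm.T@(k-s['ee_pos']))
E
```

```text
t: 18.4
ee_pos: [468.1, -120.7, 106.6]
tool_rot: [1.246, 1.058, -0.148]
contact_force: [-4.6, -2.4, 0.3]
opening: 0.647
18.4 q [ 1.589 -0.242 -1.227  2.319 -0.71   0.484  1.057] pos [ 468.1 -120.7  106.6] toolx [ 0.485 -0.072 -0.871] tilt 29.4 tilt az -8.5 jaw [0.864 0.195 0.465]
now [662.71  12.16 122.92 229.78  75.91] slopes px,py(mrad) [-1.26 -0.43 72.84] 3336
t: 18.75
ee_pos: [468.4, -119.4, 106.7]
tool_rot: [1.24, 1.058, -0.144]
contact_force: [0.1, 0.1, -0.0]
opening: 1.0
now [662.55  11.91 123.33 230.18  75.79] slopes px,py(mrad) [ 1.01  0.52 72.89] 3324
t: 19.2
ee_pos: [469.0, -118.9, 106.9]
tool_rot: [0.639, 1.058, -0.144]
contact_force: [-0.1, -0.1, -0.2]
opening: 0.994
19.2 q [ 1.43  -0.181 -1.11   2.32  -0.559  0.445  1.524] pos [ 469.  -118.9  106.9] toolx [ 0.486 -0.07  -0.871] tilt 29.4 tilt az -8.2 jaw [0.629 0.72  0.293]
2554 [ 452.02071246 -112.07035435  130.28962948] K [ 460.90071246 -114.41435435  117.18562948]
knob in tool [-13.20872747   1.27971304  -3.95168836]
```

After release the plate has tilted by about −4 mrad on both axes and the knob cap has risen 1.3 mm. On rubber feet of 22 N/mm that means the foot is already about 1.7 mm past touching, which is the target. I'll back off and measure carefully.

```bash
python3 -m pendant '[{"dx":-0.05,"dy":0,"dz":0,"spin":0,"jaw":0},{"dx":-0.08,"dy":0,"dz":0,"spin":0,"jaw":0},{"dx":-0.08,"dy":0,"dz":0,"spin":0,"jaw":0},{"dx":-0.05,"dy":0,"dz":0,"spin":0,"jaw":0}]' 20; python3 st.py
python3 - <<'E'
from h import *
import pl
f=np.load('top.npz')
cs=[];
for i in range(5):
    d=snap('top');cs.append(cloud(d));print(pl.pose(cs[-1],d['image'])[2])
save(d,'t3.png');now=np.median(cs,0);np.savez('now.npz',c=now,im=d['image'])
al=np.radians(-14.7);X=np.array([np.cos(al),np.sin(al)]);Y=np.array([-X[1],X[0]])
def both(c,im,al,o):
    X=np.array([np.cos(al),np.sin(al)]);Y=np.array([-X[1],X[0]])
    u=(c[...,:2]-o)@X;v=(c[...,:2]-o)@Y
    m=(abs(u)<110)&(abs(v)<124)&(abs(c[...,2]-72)<6)&(im.astype(int).sum(2)>330)
    z=c[...,2][m];A=np.c_[u[m],v[m],np.ones(m.sum())]
    for _ in range(5):
        s=np.linalg.lstsq(A,z,rcond=None)[0];e=abs(z-A@s);k=e<2.5*e.std()+.2;A,z=A[k],z[k]
    return (s*[1e3,1e3,1]).round(2),len(z)
print('start',both(f['c'],f['im'],-.2196,[649.4,-58.3]));print('now',both(now,d['image'],al,[644.6,-55.2]))
def pads(c,im):
    im=im.astype(int);m=(im.max(2)<50)&(c[...,2]<35)&(c[...,2]>-10);m[:100]=0;m[290:]=0;m[:,:260]=0;m[:,460:]=0
    n,lab,st,ce=cv2.connectedComponentsWithStats(m.astype(np.uint8))
    for i in range(1,n):
        if st[i,4]>40: p=c[lab==i];print(' pad',p.mean(0).round(1),len(p))
pads(now,d['image'])
m=(abs(now[...,2]-60)<110)&(d['image'][...,0]>d['image'][...,2]+60.)&(np.abs(now[...,0]-560)<80)&(now[...,1]<-170)&(now[...,1]>-330);print('bottle',now[m].mean(0).round(0))
E
python3 st.py
```

```text
t: 19.65
ee_pos: [451.4, -116.6, 155.5]
tool_rot: [0.623, 1.056, -0.145]
contact_force: [-0.9, 0.0, 0.7]
opening: 1.001
19.65 q [ 0.757 -0.253 -0.47   2.313 -0.331  0.564  1.309] pos [ 451.4 -116.6  155.5] toolx [ 0.487 -0.071 -0.871] tilt 29.5 tilt az -8.3 jaw [0.62  0.73  0.287]
[ 0.93  0.1  72.95]
[ 1.66  1.22 72.87]
[ 0.89  0.71 72.87]
[ 1.34  0.15 72.95]
[ 1.42  1.31 72.82]
start (array([ 5.47,  5.02, 72.53]), 3931)
now (array([ 1.31,  1.64, 72.83]), 5264)
 pad [774.7  55.3  16. ] 53
 pad [ 748.3 -196.3   16.1] 66
 pad [521.7  48.5  15.8] 163
 pad [487.7 -98.8   7.7] 93
bottle [ 560. -249.  111.]
19.9 q [ 0.766 -0.252 -0.48   2.314 -0.336  0.563  1.315] pos [ 451.4 -115.7  154.5] toolx [ 0.486 -0.07  -0.871] tilt 29.4 tilt az -8.2 jaw [0.619 0.732 0.286]
```

View pics/t3.png

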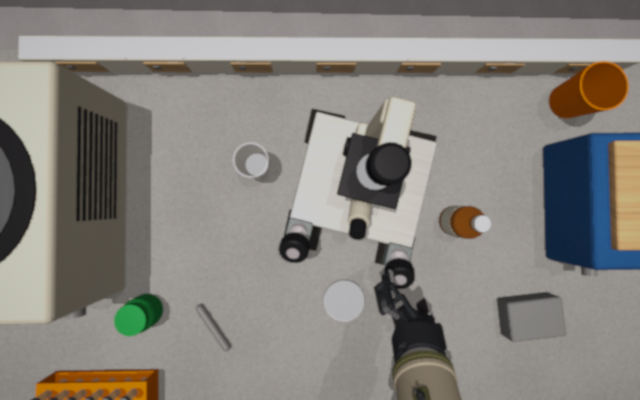

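The arm is clear, with the knob at (400,268) and the gripper just in front of it at (395,295). The tilt change is −4.1 and −3.6 mrad, equivalent to about 1.7 mm past touch. My rough turn count gives only 6.4 to 7.8 mm of travel against the 9.7 mm expected from the pad depth. To settle that, I'll press gently on the knob's face with closed fingers and see whether the corner still gives.

```bash
python3 -m pendant '[{"dx":0,"dy":-0.008,"dz":-0.024,"spin":0,"jaw":255},{"dx":0,"dy":0,"dz":-0.005,"spin":0,"jaw":255},{"dx":0,"dy":0,"dz":0,"spin":0,"jaw":255},{"dx":0,"dy":0,"dz":0,"spin":0,"jaw":255},{"dx":0,"dy":0,"dz":0,"spin":0,"jaw":255}]' 20
cat > rel.py <<'E'
from h import *
s=r.sense();Rm=R.from_euler('xyz',s['tool_rot']).as_matrix()
print('cap in tool',(Rm.T@(np.array([452,-112.1,130.3])-s['ee_pos'])).round(1),'F along tool',(Rm.T@s['contact_force']).round(1),'pos',s['ee_pos'].round(1),s['q'].round(2))
E
python3 rel.py
```

```text
t: 20.4
ee_pos: [445.7, -114.5, 147.4]
tool_rot: [0.624, 1.067, -0.151]
contact_force: [0.5, 0.5, 0.2]
opening: 0.146
cap in tool [17.8  0.9 -4.4] F along tool [0.  0.7 0.1] pos [ 445.7 -114.5  147.4] [ 0.79 -0.25 -0.5   2.33 -0.34  0.56  1.31]
```

```bash
python3 -m pendant '[{"dx":0.014,"dy":0.002,"dz":-0.008,"spin":0,"jaw":255},{"dx":0.008,"dy":0,"dz":-0.002,"spin":0,"jaw":255},{"dx":0.004,"dy":0,"dz":0,"spin":0,"jaw":255},{"dx":0,"dy":0,"dz":0,"spin":0,"jaw":255}]' 20;python3 rel.py
for i in 1 2 3; do python3 -m pendant '[{"dx":0.006,"dy":0,"dz":0,"spin":0,"jaw":255}]' 20 >/dev/null; python3 rel.py; done
```

```text
t: 20.8
ee_pos: [451.4, -110.8, 134.8]
tool_rot: [0.624, 1.067, -0.148]
contact_force: [-0.5, 0.9, 0.2]
opening: 0.001
cap in tool [ 4.3 -1.8 -0.5] F along tool [-0.5  0.4 -0.9] pos [ 451.4 -110.8  134.8] [ 1.04 -0.25 -0.74  2.33 -0.45  0.53  1.41]
cap in tool [ 1.4 -1.5 -0.7] F along tool [ 0.2 -0.8 -0.4] pos [ 452.7 -111.4  132.2] [ 1.07 -0.24 -0.77  2.33 -0.46  0.53  1.42]
cap in tool [-1.7 -1.4 -0.7] F along tool [-22.3  -4.8  -3.3] pos [ 454.1 -111.7  129.5] [ 1.09 -0.23 -0.79  2.33 -0.47  0.52  1.42]
cap in tool [-4.2 -0.5 -0.8] F along tool [-81.2 -10.8 -15.8] pos [ 454.8 -112.6  127.1] [ 1.11 -0.23 -0.81  2.33 -0.47  0.51  1.42]
```

The corner is firm: it reached 22 N within a millimetre, where a hanging foot would have rocked at 3 to 5 N. My last step pressed too hard, at 81 N, so I'm backing off at once.

```bash
python3 -m pendant '[{"dx":-0.02,"dy":0,"dz":0,"spin":0,"jaw":255},{"dx":-0.05,"dy":0,"dz":0,"spin":0,"jaw":255},{"dx":-0.06,"dy":0,"dz":0,"spin":0,"jaw":255},{"dx":0,"dy":0,"dz":0,"spin":0,"jaw":255}]' 20
python3 - <<'E'
from h import *
import pl
cs=[];im=None
for i in range(5):
    d=snap('top');cs.append(cloud(d));print(pl.pose(cs[-1],d['image'])[0],pl.pose(cs[-1],d['image'])[2])
c=np.median(cs,0);im=d['image'].astype(int);w=np.zeros((400,640),bool);w[240:300,375:435]=1
m=w&(c[...,2]>118)&(c[...,2]<142)&(im.sum(2)>300);print('cap',c[m].mean(0),m.sum())
m=(im[...,0]>im[...,2]+60)&(c[...,2]<170)&(np.abs(c[...,0]-560)<80)&(c[...,1]<-170)&(c[...,1]>-330);print('bottle',c[m].mean(0).round(0))
E
python3 st.py
```

```text
t: 21.5
ee_pos: [447.6, -111.3, 152.5]
tool_rot: [0.62, 1.069, -0.148]
contact_force: [-0.3, 0.1, 0.8]
opening: 0.002
[662.61  11.97 123.39 230.58  75.9 ] [ 0.9   3.25 72.65]
[662.43  11.93 123.4  230.39  75.86] [ 1.290e+00 -7.000e-02  7.297e+01]
[662.55  11.96 123.34 230.4   75.86] [ 1.18  0.77 72.87]
[662.55  11.93 123.4  230.43  75.85] [ 1.84 -0.17 72.96]
[662.43  11.94 123.27 230.12  75.83] [ 2.19  1.76 72.79]
cap [ 453.90164751 -112.31289148  132.52102227] 87
bottle [ 560. -249.  111.]
21.75 q [ 0.726 -0.254 -0.455  2.319 -0.296  0.569  1.263] pos [ 446.  -113.5  151.1] toolx [ 0.473 -0.074 -0.878] tilt 28.6 tilt az -8.9 jaw [0.629 0.726 0.278]
```

```bash
python3 -m pendant '[{"dx":-0.06,"dy":0,"dz":0.03,"spin":0,"jaw":255},{"dx":-0.06,"dy":0,"dz":0.03,"spin":0,"jaw":255},{"dx":0,"dy":0,"dz":0,"spin":0,"jaw":255},{"dx":0,"dy":0,"dz":0,"spin":0,"jaw":255},{"dx":0,"dy":0,"dz":0,"spin":0,"jaw":255}]' 20; python3 st.py; python3 -c "
from bench import r
print(r.close_job())"
```

```text
t: 22.25
ee_pos: [453.8, -139.1, 197.0]
tool_rot: [0.621, 1.088, -0.161]
contact_force: [-0.5, -1.1, -0.4]
opening: 0.002
22.25 q [ 0.528 -0.253 -0.219  2.216 -0.186  0.702  1.204] pos [ 453.8 -139.1  197. ] toolx [ 0.458 -0.074 -0.886] tilt 27.6 tilt az -9.2 jaw [0.639 0.72  0.27 ]
the job is handed in; nothing more can be done
None
```

I found the right front foot hanging free, screwed it down until the platform stood firm, and handed the job in at about 22 s. No verdict is reported, so success rests on my own checks below.

**What I did:** Depth images showed the right front pad about 8 mm lower than the left. I skipped the corner press to find the foot, since the depth was clear. Three strokes with the tool vertical turned the knob only partly and shifted the platform. I then tilted the tool about 29° at the edge of the arm's reach, close to the knob's lean, and turned about 127° clockwise in one clean grip.

**Last checks:**
- **Load on the foot:** the plate tilt changed by about 4 mrad on both axes. That fits the foot being about 1.7 mm past touching, or roughly 9 N on it. I did not measure the individual foot loads.
- **Level:** by the same measurement, about 4–6 mrad (limit 12), taking the platform as level at the start.
- **Firmness:** pressing on the knob's face met firm resistance, 22 N within about a millimetre.
- **Position:** the platform shifted an estimated 6 mm and turned about 2° (limit 25 mm).
- **Surroundings:** the bottle and beaker were still standing, and the arm was clear of everything.

**What went wrong or disagreed:**
- **Hard press:** my last test step spiked to about 81 N at the fingertips. That is under the 120 N wrist limit, but over the 40 N limit if fingers count as gripper body. The tilt was unchanged afterwards within noise.
- **Screw travel:** my rough count gives 6.4–7.8 mm, against 9.7 mm expected from the pad depth. I trusted the tilt and firmness instead.
- **Joint limits:** joint 2 read about −0.254 against its −0.25 limit and joint 7 read 3.013 against 3.01. I took this as the controller holding at the limit plus sensor noise.

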